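# Start a count at the bench control station

### The arm

A 6-joint arm with a two-finger parallel gripper is mounted at the origin on a cart in front of the work surface, level with it; the furniture and walls round the work are solid. World frame = base frame: x ahead of the robot, y to its left, z up, the work surface at z = 0. Lengths are in m, angles in rad, forces in N, time in s.
With the tool pointing down it reaches from about 0.3 to 0.875 m from the base axis. Payload 6.4 kg.
Tool frame: the origin (TCP) lies midway between the tips of the shut fingers; the grasp point (between the pads) lies 19 mm behind it; z points along the fingers, y is the direction in which the jaws open and shut (so a half turn about z gives the same grasp; the last joint's range is limited). The gripper opens to 85 mm and grips with 20 to 120 N. Pads are 22 mm wide; open, the fingers measure 114 mm over their backs; the gripper's body (76 mm by 85 mm) begins 54 mm behind the grasp point. The pads swing forward as they close: fully open they stand 13 mm farther back than shut.
Start: joints at [1.125, 0.181, 1.607, -0, 1.354, -0.206], TCP at [0.137, 0.559, 0.231] pointing down, gripper open.
Joint ranges: [-2.99, 2.99], [-0.89, 2.07], [0.3, 2.58], [-1.14, 4.28], [0, 2.63], [-3.12, 3.12]. Speed limits (rad/s): [2.57, 2.57, 3.01, 3.14, 3.14, 3.14].

### API

Orientations are given as a unit quaternion [w, x, y, z].
In Python, from bench import ctrl gives the robot as it stands. The module is installed in compiled form; this text tells all that it offers.
- The arm moves only by the tool arm_command, never from a script. Its argument "plan" is one flat list of numbers, 4 for each row, row after row: the shift along the tool's x, y, z in mm, then the turn about the tool's z in rad. A call has 1 to 20 rows; each row shifts and turns the commanded pose from where the row before left it, along the tool's axes as they then stand; what a row does not reach is not made up. A row lasts 1/10 s, in which the tool goes at most 50 mm and 8.59 degrees, less where a joint would pass 70% of its speed; a pose out of reach is approached as far as the arm can. A call is refused whole if a number of a shift passes 50 or a number of a turn 0.15, either way. A call with a gripper value outside its range is refused whole. "grip" is the opening, from 0 (shut) to 1 (fully open), set as the call begins (left out, the last holds). The fingers move at their own pace and stop on an object; the grip force is fixed at half the most. Time passes only in rows, so rows that do not move let the fingers close. It gives the time, the measured TCP pose, the force and the opening at its end, in the units of the state.
- ctrl.get_obs(): the state, without advancing time (a new reading comes with each control period).
- ctrl.camera(name): name is "scene" or "top" or "wrist"; returns a dict with "color" (384x512x3 uint8, red, green, blue), "camera_matrix" (3x3 intrinsics, pixels), "k1" (the pictures are not rectified: a ray, as slopes to the right and down, at radius r is drawn at 1 + k1 r^2 times it, then the intrinsics apply), "eye" and "attitude" of the camera in the world; the wrist camera has in their place "T_tool_cam" (4x4, takes a point from camera to tool coordinates, whose origin is the TCP and whose axes are the flange's). Camera axes: x right, y up, looking along -z (the intrinsics and any distortion apply to the point x, -y, -z); pixel columns grow to the right and rows downward; lengths in m; the calibration is good to about 2 mm. A picture is of the moment at which its call begins: read the wrist's pose just before it. There is no depth.
- ctrl.hand_in(): hands the job in, once; it reports no verdict.
The state is a dict: "time_s": time; "q": joint angles; "dq": joint speeds; "joint_efforts": joint torques, N m; "eef_pos": TCP position; "eef_rot": TCP orientation; "wrist_force": force on the tool from outside, world axes, zero at the start; "torque": the same for the moment, N m; "opening": opening from 0.0 (shut) to 1.0 (fully open).
Only numpy, scipy, OpenCV 4.12 (cv2) and the standard library are available. Lean on these libraries where they do the work, as an engineer would, in place of code of your own. Each camera call takes 0.05 s, during which the arm holds its last target. There are 200 camera calls.

### The job

The sample pot already stands on the detector: start its count at the control station, the plate with four switch modules. First switch the station on by pressing down the raised far half of the rocker until it will go no further; then press the oblong bar key fully down to clear the old count and let it spring up again; last, press the small flat round key fully down, where it stays by itself. Only press, pick nothing up, do not press the mushroom-headed stop button, and leave the pot, the tin, the eraser and the small disc where they are.

Things in the scene. Friction and masses are not known exactly. Their poses are not given: they have to be found in the camera images.
- station: Aluminium carrier plate fixed on the desk, 120 (x) x 350 (y) x 12 mm; origin at the centre of its underside, x to its far side (turned up to 0.3 rad), z up. On it, square with it, four fixed grey modules 86 x 72 mm in a row along y, 80 mm apart, tops 46 mm above the desk, in changing order; each has one black control in its middle: rocker, bar key, round key or stop button.
- rocker_far_half (a point): Point on top of the rocker's far half (station +x side), mid-width, 20 mm from the pivot; moves with it. The rocker is a shallow V of two halves, each 31 mm long (station x), 32 mm wide; pivot along station y, 50.5 mm above the desk. Off: near half level, far half slopes up 0.32 rad, this point 61 mm up. On: far half level, this point 54.5 mm up, near half raised.
- rocker (a joint): Rocker angle: 0 off (far half raised), 0.32 rad fully on (far half level). Stiff (about 4 N on the far half), with no spring: it stays where it is left. Counts as on above 0.26.
- bar_key_top (a point): Centre of the top of the bar key, an oblong key 22 mm (station x) x 50 mm (station y); its top is 57 mm above the desk when up, 51 mm when fully down.
- bar_key (a joint): How far the bar key is pressed: 0 up, 0.006 m fully down. A spring (about 2 N at first, 4 N at the bottom) lifts it again.
- round_key_top (a point): Centre of the top of the small round key, a flat cap 31 mm across in a ring 41 mm across; its top is 59 mm above the desk when up, 51 mm when fully down.
- round_key (a joint): How far the round key is pressed: 0 up, 0.008 m fully down. Needs about 3 N; it has no spring and stays where it is left.
- stop_top (a point): Top of the mushroom-headed stop button, a dome 46 mm across, 76 mm above the desk. Not to be pressed.
- stop_key (a joint): How far the stop button is pressed: 0 up, 0.005 m fully down; a spring (3.5 to 7 N) lifts it. Must stay up.
- sample_pot_mid (a point): Middle (half-way up) of the loose sample pot, dark with a white ribbed screw lid, 56 mm across and 60 mm high, standing upright on the detector, a round metal can 84 mm across and 26 mm high fixed on the desk behind the station. Leave alone; z axis up.
- tin_mid (a point): Middle of the loose round tin with slip lid, 66 mm across and 24 mm high, on the desk behind the station. Leave alone.
- eraser_mid (a point): Middle of the loose eraser, 22 x 52 x 13 mm, on the desk in front of the station. Leave alone.
- source_disc_mid (a point): Middle of the loose small disc source, 25 mm across and 7 mm high, on the desk in front of the station. Leave alone.

How it is judged:
On the way, in this order (a step that is already met when the one before it is completed fails the run):
1. the rocker is switched on while both keys are still up (value of joint rocker above 0.26 rad and value of joint each of bar_key, round_key below 0.002 m), for 0.1 s.
2. the bar key is pressed fully down with the station on (value of joint bar_key above 0.0045 m and value of joint rocker above 0.26 rad), for 0.1 s.
3. the bar key is up again and the round key is pressed fully down (value of joint round_key above 0.0062 m and value of joint bar_key below 0.0015 m and value of joint rocker above 0.26 rad), for 0.1 s.
At the end, for the whole second after the job is handed in: The rocker is on (above 0.26 of 0.32 rad), the bar key is up (within 1.5 mm), the round key is down (at least 6.2 of 8 mm), the stop button is up, and the pot (upright), tin, eraser and disc are within 15 mm of where they stood (all of step 3 and value of joint stop_key below 0.0015 m and distance of each of sample_pot_mid, tin_mid, eraser_mid, source_disc_mid from where it was at the start of the episode below 0.015 m and angle between sample_pot_mid's own z axis and vertical below 0.15 rad); the robot touches nothing.
It fails at once if a key is pressed while the rocker is off (value of joint rocker below 0.26 rad and value of joint any of bar_key, round_key above 0.0025 m).
It fails at once if the bar key is pressed while the round key is down (wrong order) (value of joint each of bar_key, round_key above 0.0025 m).
It fails at once if the stop button is pressed (value of joint stop_key above 0.0025 m).
It fails at once if the pot, the tin, the eraser or the disc is moved or lifted by more than 15 mm (distance of any of sample_pot_mid, tin_mid, eraser_mid, source_disc_mid from where it was at the start of the episode above 0.015 m).
It also fails if it takes over 35 s, if anything falls off the work surface, if the arm or the gripper's body presses on something with over 40 N, if the wrist force passes 120 N, or if a joint passes its speed limit or range.

## Working session

There is one attempt and no reset: what is moved stays moved. The work goes in short steps, Python scripts to look and compute and a tool call to move; the robot and the scene stay as the last step left them, time stands still between calls to the robot, and variables do not carry over. Pictures are saved under pics/ and viewed, about 8 in all and at most 12, crops included, and the job is handed in when it is done.

Besides the shell and the picture viewer there is one more tool, called after "Emit:" by a JSON object that holds its "op" and its "data", one argument or row to a line. arm_command: Moves the arm, as the interface text tells. Its arguments: {"type":"object","properties":{"plan":{"type":"array","items":{"type":"number"}},"grip":{"type":"number"}},"required":["plan"]}

```bash
mkdir -p pics
cat > h.py <<'E'
import numpy as np,cv2
from scipy.spatial.transform import Rotation as R
from bench import ctrl
def Rq(q): return R.from_quat([q[1],q[2],q[3],q[0]]).as_matrix()
E
python3 - <<'E'
from h import *
o=ctrl.get_obs();print(o)
for n in ("scene","top"):
    c=ctrl.camera(n);print(n,{k:v for k,v in c.items() if k!="color"})
    cv2.imwrite(f"pics/{n}0.png",cv2.resize(c["color"][:,:,::-1],(768,576),interpolation=cv2.INTER_CUBIC))
E
```

```text
{'time_s': 0.0, 'q': array([ 1.12471626e+00,  1.81528309e-01,  1.60799814e+00, -1.56589840e-05,
        1.35380387e+00, -2.06284641e-01]), 'dq': array([ 5.86437981e-05,  3.63057647e-04, -5.53338801e-04, -5.47282343e-04,
       -2.67646337e-04,  1.73323209e-03]), 'joint_efforts': array([ 4.73154560e-04, -4.44881594e+01, -3.51332331e+01, -1.90671817e-04,
        9.06303845e-03, -1.77080068e-05]), 'eef_pos': array([0.1363021 , 0.55804653, 0.23039608]), 'eef_rot': array([-2.71156514e-04,  1.19608928e-01,  9.92820704e-01, -8.25466855e-04]), 'wrist_force': array([-0.33232129,  0.23689485,  0.61296533]), 'torque': array([-0.00495985, -0.01686042, -0.0196108 ]), 'opening': 1.0009641908036815}
scene {'camera_matrix': array([[458.97375262,   0.        , 256.4010086 ],
       [  0.        , 458.97375262, 193.03017133],
       [  0.        ,   0.        ,   1.        ]]), 'k1': -0.14901964522030475, 'eye': array([0.24101244, 0.64683167, 0.65094968]), 'attitude': array([-0.20232251, -0.09204966,  0.38814019,  0.89439345])}
top {'camera_matrix': array([[496.77092754,   0.        , 256.71410737],
       [  0.        , 496.77092754, 192.09012999],
       [  0.        ,   0.        ,   1.        ]]), 'k1': -0.1809783224755071, 'eye': array([0.37630941, 0.08589475, 0.90575705]), 'attitude': array([ 0.70460536,  0.05563161, -0.06437293, -0.70448033])}
```

View pics/scene0.png

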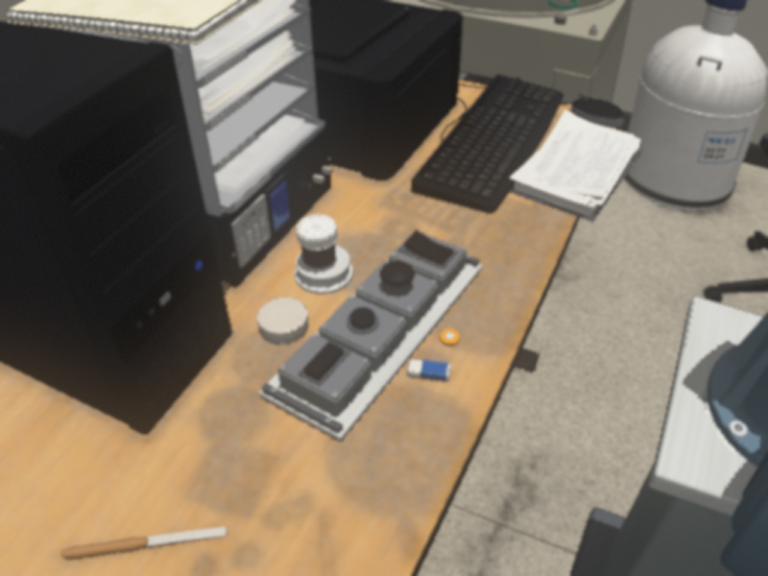

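View pics/top0.png

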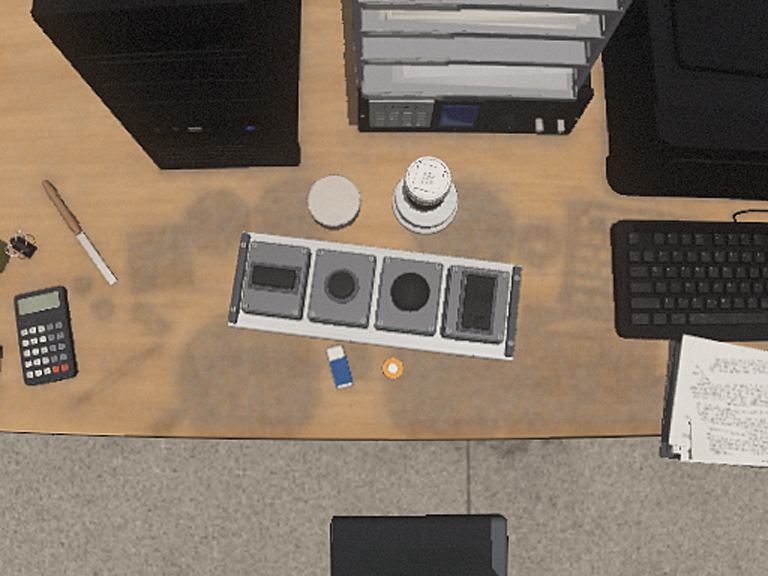

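The top view shows, left to right: bar key (273,277), round key (341,284), stop (409,292) and rocker (477,301). The scene view agrees with that order. Next, enlarged crops for exact pixels.

Run:
```python
from h import *
for n,x,y,w,h,s in (("top",150,150,200,95,4),("scene",170,150,155,140,4)):
    im=ctrl.camera(n)["color"][y:y+h,x:x+w,::-1]
    im=cv2.convertScaleAbs(im,alpha=1.6,beta=10)
    cv2.imwrite(f"pics/{n}1.png",cv2.resize(im,None,fx=s,fy=s,interpolation=cv2.INTER_CUBIC))
```

```text
(no output)
```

View pics/top1.png

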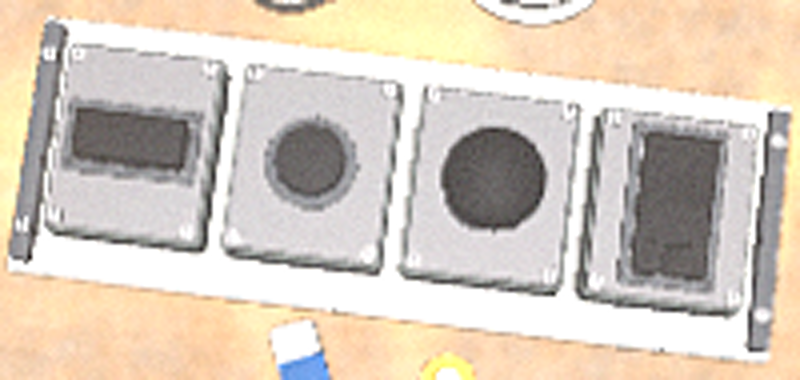

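View pics/scene1.png

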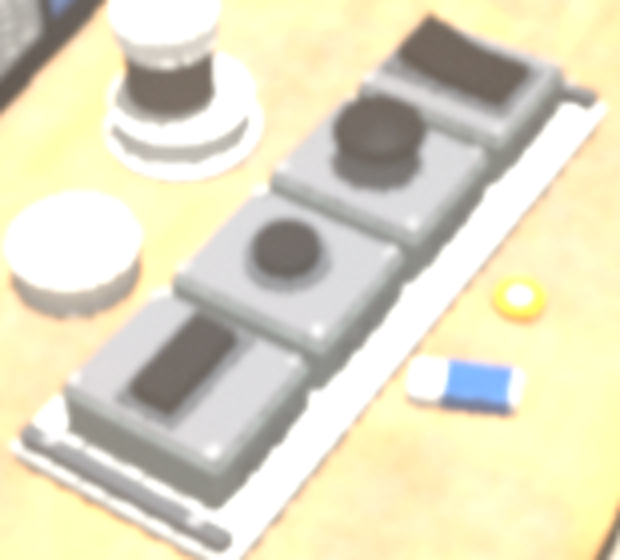

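```bash
cat > m.py <<'E'
from h import *
from scipy.optimize import least_squares
C={n:ctrl.camera(n) for n in("top","scene")}
off={"top":(150,150),"scene":(170,150)}
def ray(n,p):
    c=C[n];px=np.array(off[n])+(np.array(p,float)+.5)/4-.5
    u=cv2.undistortPoints(px.reshape(1,1,2),c["camera_matrix"],np.array([c["k1"],0,0,0.]))[0,0]
    return c["eye"],Rq(c["attitude"])@np.array([u[0],-u[1],-1])
def at(n,p,z):
    e,d=ray(n,p);return e+d*(z-e[2])/d[2]
def tri(a,b):
    (e,d),(f,g)=ray("top",a),ray("scene",b)
    s=np.linalg.lstsq(np.c_[d,-g],f-e,rcond=None)[0];P,Q=e+d*s[0],f+g*s[1]
    return (P+Q)/2,np.linalg.norm(P-Q)
E
python3 - <<'E'
from m import *
for k,a,b in(("bar",(131,138),(184,360)),("round",(310,158),(287,243)),("bar nearR screw",(186,231),(211,450)),("round nearR screw",(368,253),(317,330)),("stop nearR",(549,273),(410,222)),("pot disc",(447,368),(520,293)) ):
    P,e=tri(a,b);print(k,P.round(4),"gap",round(e,4))
scr=[[(78,54),(211,67),(186,231),(54,215)],[(256,73),(390,89),(368,253),(235,237)],[(433,93),(569,111),(549,273),(415,260)],[(614,117),(751,132),(735,298),(597,282)]]
W=np.array([[at("top",p,.046)[:2] for p in m] for m in scr])
def model(v):
    x,y,t,a,b=v;c,s=np.cos(t),np.sin(t)
    L=np.array([[(a*i,yc+b*j) for i,j in((1,1),(1,-1),(-1,-1),(-1,1))] for yc in(.12,.04,-.04,-.12)])
    return L@np.array([[c,s],[-s,c]])+[x,y]
r=least_squares(lambda v:(model(v)-W).ravel(),[.45,.08,0,.038,.03])
print(r.x.round(4),"rms",np.sqrt(np.mean(r.fun**2)))
x,y,t=r.x[:3];c,s=np.cos(t),np.sin(t)
for k,p,z,yc,xo in(("bar",(131,138),.057,.12,0),("round",(310,158),.059,.04,0),("stop",(494,178),.07,-.04,0)):
    print(k,"station",np.round([x+c*xo-s*yc,y+s*xo+c*yc],4),"pixel",at("top",p,z).round(4))
for xo in(0,.02,.03):print("rocker",xo,np.round([x+c*xo+s*.12,y+s*xo-c*.12],4))
print("rocker pix far edge",at("top",(681,137),.061+.003).round(4),"near edge",at("top",(671,274),.0545).round(4))
E
```

```text
bar [0.5369 0.2056 0.051 ] gap 0.0002
round [0.5271 0.1266 0.0554] gap 0.0006
bar nearR screw [ 0.519   0.1936 -0.0193] gap 0.0281
round nearR screw [ 0.5079  0.1071 -0.0175] gap 0.0267
stop nearR [ 0.4974  0.022  -0.0143] gap 0.025
pot disc [0.4367 0.0655 0.005 ] gap 0.0063
[ 0.5222  0.0866 -0.1199  0.0369  0.0299] rms 0.0005472221526705442
bar station [0.5366 0.2057] pixel [0.5359 0.2048 0.057 ]
round station [0.527  0.1263] pixel [0.5267 0.1265 0.059 ]
stop station [0.5174 0.0469] pixel [0.5162 0.0475 0.07  ]
rocker 0 [ 0.5079 -0.0325]
rocker 0.02 [ 0.5277 -0.0349]
rocker 0.03 [ 0.5376 -0.0361]
rocker pix far edge [ 0.5353 -0.034   0.064 ] near edge [ 0.4768 -0.0297  0.0545]
```

Emit:
{"op": "arm_command", "data": {
  "plan": [0,0,0,-0.12,-28.75,-33.9,0,0,-28.75,-33.9,0,0,-28.75,-33.9,0,0,-28.75,-33.9,0,0,-28.75,-33.9,0,0,-28.75,-33.9,0,0,-28.75,-33.9,0,0,-28.75,-33.9,0,0,-28.75,-33.9,0,0,-28.75,-33.9,0,0,-28.75,-33.9,0,0,-28.75,-33.9,0,0,-28.75,-33.9,0,0,-28.75,-33.9,0,0,-28.75,-33.9,0,0,-28.75,-33.9,0,0,0,0,0,0,0,0,0,0],
  "grip": 0
}}

```text
time_s: 2.2
eef_pos: [0.5283, -0.0356, 0.2308]
eef_rot: [-0.001, 0.061, 0.998, 0.0]
wrist_force: [0.2, 0.5, -0.0]
opening: -0.001
```

```bash
cat > st.py <<'E'
from h import *
o=ctrl.get_obs();M=Rq(o["eef_rot"]);p=o["eef_pos"]
print(o["time_s"],p.round(4),"F",o["wrist_force"].round(1),"open",round(o["opening"],2));print(M.round(4).tolist())
for k,t in dict(rocker=(.5297,-.0352,.0545),bar=(.5364,.2055,.051),round=(.5269,.1264,.051)).items(): print(k,"tool mm",((np.array(t)-p)@M*1000).round(1))
E
python3 st.py
python3 - <<'E'
from h import *
c=ctrl.camera("wrist");print(c["T_tool_cam"].round(4).tolist(),c["k1"],c["camera_matrix"].tolist())
cv2.imwrite("pics/w1.png",cv2.resize(c["color"][:,:,::-1],(768,576),interpolation=cv2.INTER_CUBIC))
E
```

```text
2.2 [ 0.5283 -0.0356  0.2308] F [ 0.2  0.5 -0. ] open -0.0
[[-0.9926, 0.1215, -0.0012], [0.1215, 0.9926, 0.0006], [0.0013, 0.0005, -1.0]]
rocker tool mm [ -1.6   0.5 176.3]
bar tool mm [ 21.  240.2 179.9]
round tool mm [ 20.9 160.5 179.9]
[[-0.0001, 0.9651, 0.262, 0.0666], [1.0, 0.0002, -0.0005, -0.0008], [-0.0005, 0.262, -0.9651, -0.1432], [0.0, 0.0, 0.0, 1.0]] 0.002501003671213688 [[304.3957675331306, 0.0, 258.7293213262074], [0.0, 304.3957675331306, 187.74024754154945], [0.0, 0.0, 1.0]]
```

View pics/w1.png

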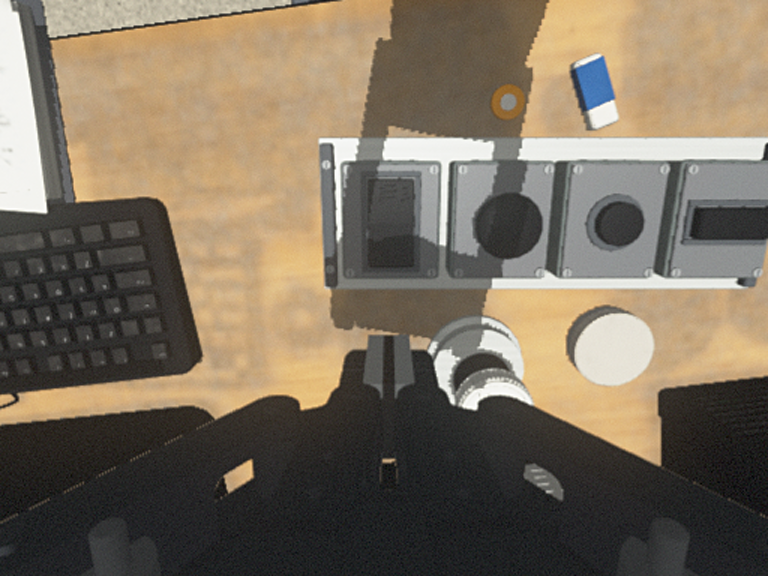

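The wrist view shows the rocker module centred at (390,220), directly in line with the shut fingers. It agrees with the top-view fit to 1 mm in y and 3 mm in x. I'll descend on the far half.

Emit:
{"op": "arm_command", "data": {
  "plan": [0,0.5,38,0,0,0,38,0,0,0,38,0,0,0,34,0,0,0,10,0,0,0,4,0,0,0,2,0,0,0,2,0,0,0,2,0,0,0,2,0,0,0,2,0,0,0,2,0,0,0,0,0,0,0,0,0]
}}

```text
time_s: 3.65
eef_pos: [0.5284, -0.0345, 0.0573]
eef_rot: [-0.0, 0.06, 0.998, -0.0]
wrist_force: [1.2, -0.6, 3.3]
opening: -0.001
```

```bash
python3 st.py
```

```text
3.65 [ 0.5284 -0.0345  0.0573] F [ 1.2 -0.6  3.3] open -0.0
[[-0.9928, 0.1196, -0.0002], [0.1196, 0.9928, -0.0001], [0.0002, -0.0001, -1.0]]
rocker tool mm [-1.3 -0.5  2.8]
bar tool mm [ 20.8 239.3   6.3]
round tool mm [ 20.8 159.6   6.3]
```

Contact is at 3.3 N, matching the stiff rocker. I'll press to the stop.

Emit:
{"op": "arm_command", "data": {
  "plan": [0,0,1,0,0,0,1,0,0,0,1,0,0,0,0.7,0,0,0,0,0,0,0,0,0]
}}

```text
time_s: 4.25
eef_pos: [0.5287, -0.0345, 0.0544]
eef_rot: [0.0, 0.06, 0.998, -0.0]
wrist_force: [-1.2, -0.8, 9.9]
opening: -0.001
```

Emit:
{"op": "arm_command", "data": {
  "plan": [0,0,0.7,0,0,0,0,0,0,0,0,0]
}}

```text
time_s: 4.55
eef_pos: [0.5287, -0.0345, 0.0543]
eef_rot: [0.0, 0.06, 0.998, -0.0]
wrist_force: [-3.8, 0.6, 16.2]
opening: -0.001
```

The rocker is at its hard stop: force is rising steeply with no travel, at 54.3 mm. I'll lift and go to the bar key, passing well above the stop button, then verify with the wrist camera.

Emit:
{"op": "arm_command", "data": {
  "plan": [0,0,-20,0,0,0,-40,0,0,0,-40,0,4.2,39.9,0,0,4.2,39.9,0,0,4.2,39.9,0,0,4.2,39.9,0,0,4.2,39.9,0,0,0,39.9,0,0,0,0,0,0,0,0,0,0]
}}

```text
time_s: 5.65
eef_pos: [0.5348, 0.2065, 0.1516]
eef_rot: [-0.002, 0.059, 0.998, -0.0]
wrist_force: [-0.1, 0.0, -0.5]
opening: 0.002
```

```bash
python3 st.py
python3 - <<'E'
from h import *
c=ctrl.camera("wrist")
cv2.imwrite("pics/w2.png",cv2.resize(c["color"][:,:,::-1],(768,576),interpolation=cv2.INTER_CUBIC))
im=ctrl.camera("scene")["color"][145:290,170:325,::-1]
cv2.imwrite("pics/s2.png",cv2.resize(cv2.convertScaleAbs(im,alpha=1.6,beta=10),None,fx=4,fy=4,interpolation=cv2.INTER_CUBIC))
E
```

```text
5.65 [0.5348 0.2065 0.1516] F [-0.1  0.  -0.5] open 0.0
[[-0.9931, 0.1172, -0.0031], [0.1172, 0.9931, -0.0008], [0.0029, -0.0012, -1.0]]
rocker tool mm [ -23.5 -240.5   97.4]
bar tool mm [ -2.   -0.7 100.6]
round tool mm [ -1.8 -80.3 100.7]
```

View pics/w2.png

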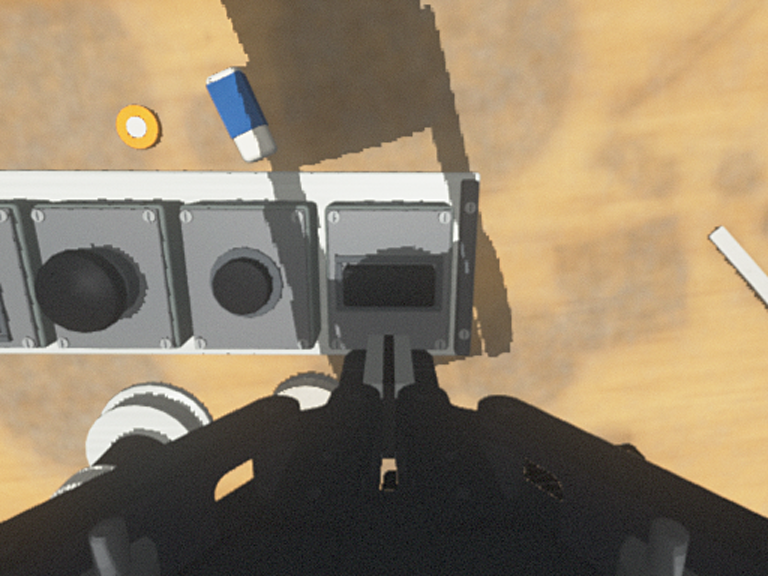

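View pics/s2.png

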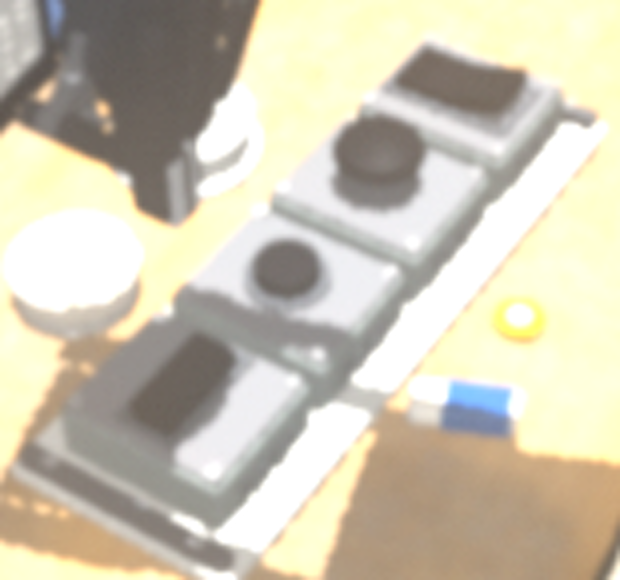

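The scene crop shows the rocker switched: far half level, near half raised. The wrist view puts the bar key at (389,285), in line with the fingers.

Emit:
{"op": "arm_command", "data": {
  "plan": [-1,-0.5,40,0,0,0,38,0,0,0,10,0,0,0,3,0,0,0,2,0,0,0,2,0,0,0,2,0,0,0,2,0,0,0,1,0,0,0,1,0,0,0,0,0,0,0,0,0]
}}

```text
time_s: 6.95
eef_pos: [0.5378, 0.2053, 0.0524]
eef_rot: [0.001, 0.06, 0.998, 0.0]
wrist_force: [2.2, -0.2, 2.6]
opening: 0.0
```

Emit:
{"op": "arm_command", "data": {
  "plan": [0,0,1,0,0,0,1,0,0,0,0.5,0,0,0,0,0,0,0,0,0]
}}

```text
time_s: 7.45
eef_pos: [0.5378, 0.2053, 0.0509]
eef_rot: [0.001, 0.06, 0.998, 0.0]
wrist_force: [-1.6, -0.6, 14.8]
opening: -0.002
```

The bar key is at its hard stop: 50.9 mm, 14.8 N. I'll lift it clear and go over to the round key.

Emit:
{"op": "arm_command", "data": {
  "plan": [0,0,-10,0,0,0,-30,0,0,0,-20,0,0.9,-39.8,0,0,0.9,-39.8,0,0,0,0,0,0,0,0,0,0,0,0,0,0]
}}

```text
time_s: 8.25
eef_pos: [0.5254, 0.1269, 0.109]
eef_rot: [-0.001, 0.06, 0.998, 0.0]
wrist_force: [0.3, 0.4, 0.0]
opening: -0.004
```

```bash
python3 st.py
python3 - <<'E'
from h import *
c=ctrl.camera("wrist")
cv2.imwrite("pics/w3.png",cv2.resize(c["color"][:,:,::-1],(768,576),interpolation=cv2.INTER_CUBIC))
E
```

```text
8.25 [0.5254 0.1269 0.109 ] F [0.3 0.4 0. ] open -0.0
[[-0.9929, 0.1193, -0.0013], [0.1193, 0.9929, 0.0004], [0.0013, 0.0002, -1.0]]
rocker tool mm [ -23.7 -160.5   54.4]
bar tool mm [-1.7 79.3 58. ]
round tool mm [-1.7 -0.4 58. ]
```

View pics/w3.png

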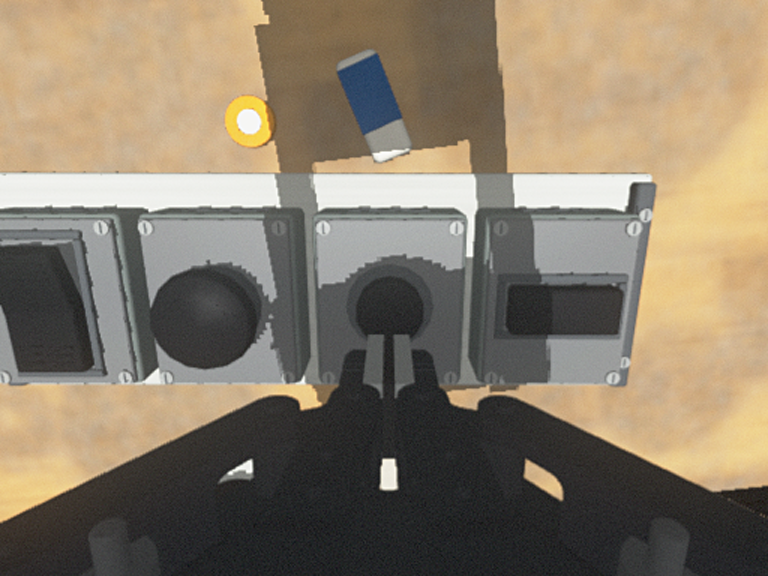

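The round key sits at (389,306), in line with the fingers, and the bar key is up with its front side visible.

Emit:
{"op": "arm_command", "data": {
  "plan": [-1,-0.3,25,0,0,0,18,0,0,0,4,0,0,0,2,0,0,0,2,0,0,0,2,0,0,0,2,0,0,0,1,0,0,0,1,0,0,0,0,0,0,0,0,0]
}}

```text
time_s: 9.4
eef_pos: [0.5274, 0.1259, 0.0527]
eef_rot: [0.001, 0.06, 0.998, 0.0]
wrist_force: [0.8, 1.8, 2.7]
opening: -0.002
```

Emit:
{"op": "arm_command", "data": {
  "plan": [0,0,1,0,0,0,1,0,0,0,0.7,0,0,0,0,0,0,0,0,0]
}}

```text
time_s: 9.9
eef_pos: [0.5274, 0.1259, 0.0509]
eef_rot: [0.0, 0.06, 0.998, -0.0]
wrist_force: [-2.3, 1.6, 12.8]
opening: 0.0
```

The round key is at its hard stop: 50.9 mm, 12.8 N. I'll retreat upward and check.

Emit:
{"op": "arm_command", "data": {
  "plan": [0,0,-10,0,0,0,-40,0,0,0,-50,0,0,0,-40,0,40,0,-20,0,40,0,0,0,40,0,0,0,0,0,0,0,0,0,0,0,0,0,0,0]
}}

```text
time_s: 10.9
eef_pos: [0.4086, 0.14, 0.21]
eef_rot: [0.0, 0.06, 0.998, -0.0]
wrist_force: [-0.1, 0.5, -0.3]
opening: 0.0
```

```bash
python3 st.py
python3 - <<'E'
from h import *
im=ctrl.camera("scene")["color"][145:290,170:325,::-1]
cv2.imwrite("pics/s3.png",cv2.resize(cv2.convertScaleAbs(im,alpha=1.6,beta=10),None,fx=4,fy=4,interpolation=cv2.INTER_CUBIC))
E
```

```text
10.9 [0.4086 0.14   0.21  ] F [-0.1  0.5 -0.3] open 0.0
[[-0.9928, 0.1198, 0.0008], [0.1198, 0.9928, -0.0003], [-0.0008, -0.0002, -1.0]]
rocker tool mm [-141.1 -159.4  155.6]
bar tool mm [-118.9   80.3  159.1]
round tool mm [-119.     0.7  159.1]
```

View pics/s3.png

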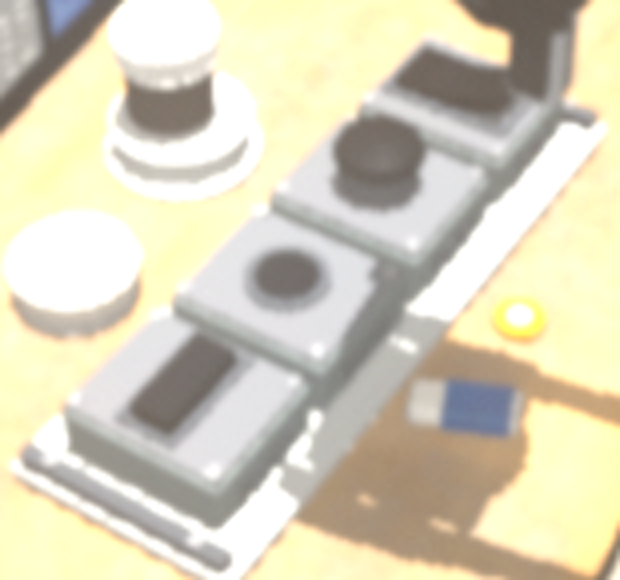

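The round key at (287,275) is now flush in its ring. The bar key at (184,383) is up, the rocker at (455,80) is on, the stop is up, and the pot, tin, eraser and disc have not moved.

```bash
python3 -c "
from bench import ctrl
print(ctrl.hand_in())"
```

```text
the job is handed in; nothing more can be done
None
```

The count is started and the job is handed in. With the shut fingers I pressed the rocker's far half, then the bar key, then the round key, in about 11 s of the 35 s allowed.

| Control | Height at its stop | Given height | Force at the stop |
|---|---|---|---|
| Rocker far half | 54.3 mm | 54.5 mm | 16 N |
| Bar key | 50.9 mm | 51 mm | 15 N |
| Round key | 50.9 mm | 51 mm | 13 N |

The final scene picture shows the rocker on, the bar key up again, the round key flush in its ring and the stop button up. The pot, tin, eraser and disc are where they stood, judged by eye in the pictures rather than measured. The arm ended clear at a height of 0.21 m with no contact force.

Checks that disagreed:
- **Station position:** the wrist view and the top-view fit differed by 2–3 mm in x. I split the difference, which was well within the key sizes.
- **Key-top heights:** my two-view measurement came out 4–6 mm low, because the scene picture is blurred. The contact heights matched the given ones.
- **Corner screws:** the check across the two views failed, most likely because I matched different screws. I did not use it.

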